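Lock the ring-polishing fixture by feeling for its hidden pin hole

ROBOT

A 7-joint arm with a two-finger parallel gripper is mounted at the origin on the work surface. World frame = base frame: x ahead of the robot, y to its left, z up, the work surface at z = 0. Lengths are in m, angles in rad, forces in N, time in s.
With the tool pointing down it reaches from about 0.425 to 0.925 m from the base axis. Payload 6.8 kg.
Tool frame: the origin (TCP) lies on the front face of the gripper's body, between the roots of the fingers; the fingertips stand 73 mm ahead of it and the grasp point (between the pads) lies 54 mm ahead of it (env.nose_length is the distance from the TCP to the fingertips, in m); z points along the fingers, y is the direction in which the jaws open and shut (so a half turn about z gives the same grasp; the last joint's range is limited). The gripper opens to 85 mm and grips with 20 to 120 N. Pads are 22 mm wide; open, the fingers measure 114 mm over their backs; the gripper's body (76 mm by 85 mm) begins 54 mm behind the grasp point. The pads swing forward as they close: fully open they stand 13 mm farther back than shut.
Start: joints at [-1.283, 0.477, 0.022, 1.555, -0.011, 1.109, -0.083], TCP at [0.26, 0.623, 0.304] pointing down, gripper open.
Joint ranges: [-2.96, 2.96], [-0.34, 2.1], [-1.41, 1.46], [0.24, 2.44], [-1.37, 4.51], [0.17, 1.92], [-2.96, 2.96]. Speed limits (rad/s): [2.39, 2.39, 3.14, 3.14, 3.14, 3.14, 3.14].

INTERFACE

Orientations are given as a unit quaternion [w, x, y, z].
In Python, from cell import env, kin, camera, calibration, job gives the robot as it stands. The module is installed in compiled form; this text tells all that it offers. Calls block until the motion is done:
- env.reach(position, orientation): joint-space move of the TCP to a pose.
- env.movel(position, velocity=0.15, rot=None, stop_force=None): straight line of the TCP; rot=None keeps the orientation; velocity is the mean speed in m/s. With stop_force (N) it stops when the force on the tool has changed by that much, and returns True; else False.
- env.goto_joints(angles): joint-space move.
- env.grip(opening, f_grip=None): finger opening in m; f_grip is the grip in N (None keeps the last); returns when the fingers have stopped.
- env.dwell(seconds).
- kin.inverse_kinematics(position, orientation): joint angles nearest the present ones, or None.
- env.get_state(): the state.
- camera(name): name is "scene" or "top" or "wrist"; returns (picture, depth): 400x640x3 uint8, blue, green, red; 400x640 float32, m along the optical axis (not along the pixel's ray), 0 where there is no reading.
- calibration(name): a dict with "fx", "fy", "cx", "cy" (pixels), "rvec" (rotation vector, rad) and "tvec" (3), from world to camera coordinates, as OpenCV has them. Camera axes: x right, y down, z forward; pixel columns grow to the right and rows downward; lengths in m; the calibration is good to about 2 mm. A picture is of the moment at which its call begins: read the wrist's pose just before it. calibration takes no time and is no camera call; for the wrist camera it gives the pose at the moment of the call.
A pose or a line that the arm cannot do raises env.PlanningError and nothing moves.
- job.job_done(): hands the job in, once; it reports no verdict.
The state is a dict: "time": time; "qpos": joint angles; "joint_velocities": joint speeds; "joint_torque": joint torques, N m; "tcp_pos": TCP position; "orientation": TCP orientation; "force": force on the tool from outside, world axes, zero at the start; "torque": the same for the moment, N m; "opening": finger opening in m.
Only numpy, scipy, OpenCV 4.12 (cv2) and the standard library are available. Lean on these libraries where they do the work, as an engineer would, in place of code of your own. Each camera call takes 0.05 s, during which the arm holds its last target. There are 200 camera calls.

TASK

Pull the red-handled lock pin out of its wooden rest and put its shaft through the yellow-edged slot of the polishing fixture. The bar under the slot has one hole, hidden somewhere along the slot under a soft-sprung black dust plug: slide the pin's tip lightly along the bar until you feel it drop into the hole (never press or push with more than 35 N), then push the pin fully home, upright, its collar on the cover. Let go of it there, and leave the jar, the spray can and the magnetic stand where they are.

Things in the scene. Friction and masses are not known exactly. Their poses are not given: they have to be found in the camera images.
- slot (a point): Centre of the slot's mouth on the fixture's flat top, 70 mm above the bench. z up, y along the slot, x across it, towards the ring stage. The slot, 13 mm wide (x) and 72 mm long (y) with a 1.5 mm bevel and a thin yellow line round it, goes straight down between solid walls to a black bar 42 mm below.
- slot_floor (a point): Centre of the slot's floor, 42 mm below point slot (not the hole). The floor is the flat top of a fixed black bar with one round hole, 12 mm wide, 1.5 mm bevel, on the slot's centre line 0 to 28 mm from this point towards -y or +y, deeper than the pin needs. A black dust plug, flush with the bar, hides it and sinks with the pin under less than 0.5 N; elsewhere the bar is hard.
- fixture: Polishing fixture, fixed to the bench. Origin on the bench straight under the slot's centre (70 mm below point slot), same axes. Grey cover 70 x 210 mm (x, y), 70 mm high, the slot in its middle; on its +x side a blue stage 130 x 160 mm with a copper ring, all under 67 mm high.
- rest: Wooden rest, 60 x 60 x 68 mm on an 80 x 80 x 6 mm foot, fixed to the bench, origin at the centre of its underside. The lock pin stands upright in its 13 mm wide, 65 mm deep hole, collar on the block's top.
- pin_grip (a point): Loose steel lock pin, 100 to 170 g: point on its axis 2 mm above the middle of its red handle, 18 x 18 x 44 mm, whose faces look along this point's x and y; z points from tip to handle. Handle top 20 mm above; collar, 26 mm wide, from 24 to 30 mm below; then a round shaft, 10 mm thick, 62 mm long, to the tip 92 mm below, coned to 6 mm over the last 4 mm.
- pin_tip (a point): End of the lock pin's shaft, on its axis; same axes as pin_grip. 42 mm below the slot's mouth when it rests on the bar, 62 mm below when the pin is home.
- lock_pin: The lock pin as a body; its origin is at the tip of the shaft, as point pin_tip.
- jar_mid (a point): Bystander: amber jar with a green cap, 60 mm across, 70 mm tall, loose; the point is 35 mm above its underside.
- can_mid (a point): Bystander: blue spray can, 52 mm across, 150 mm tall, loose; the point is 75 mm above its underside.
- stand_mid (a point): Bystander: magnetic stand, a steel disc 64 mm across with a leaning rod up to 212 mm high, loose; the point is 11 mm above its underside, on the disc's axis.
There are look-alikes about, which are no part of the job. Of the things like the lock_pin, leave any that is turquoise; of the rest the larger one is meant. Of the things that look like the rest, the largest one is meant.

How it is judged:
By the outcome, as a careful person would: the job done as asked, in the order asked, and still so for the second after the job is handed in, with the robot touching nothing.
It also fails if it takes over 72 s, if anything falls off the work surface, if the arm or the gripper's body presses on something with over 40 N, if the wrist force passes 120 N, or if a joint passes its speed limit or range.

## Working session

There is one attempt and no reset: what is moved stays moved. The work goes in short steps, each a Python script; the robot and the scene stay as the last script left them, time stands still between calls to the robot, and variables do not carry over. Pictures are saved under pics/ and viewed, about 8 in all and at most 12, crops included, and the job is handed in when it is done.

```bash
mkdir -p pics; cat > h.py <<'E'
import numpy as np, cv2
from cell import env, kin, camera, calibration, job
def deproj(c,d,u,v):
    R=cv2.Rodrigues(np.array(c["rvec"],float))[0];t=np.array(c["tvec"],float).ravel()
    p=np.array([(u-c["cx"])/c["fx"]*d,(v-c["cy"])/c["fy"]*d,d]);return R.T@(p-t)
def snap(name,tag):
    c=calibration(name);im,d=camera(name)
    cv2.imwrite(f"pics/{tag}.png",im);np.savez(f"{tag}.npz",d=d,im=im,**{k:np.array(c[k]) for k in c if k in("fx","fy","cx","cy","rvec","tvec")})
    return c,im,d
def cloud(z):
    d=z["d"];R=cv2.Rodrigues(z["rvec"].astype(float))[0];t=z["tvec"].astype(float).ravel()
    v,u=np.mgrid[:d.shape[0],:d.shape[1]]
    P=np.stack([(u-z["cx"])/z["fx"]*d,(v-z["cy"])/z["fy"]*d,d],-1)
    return (P-t)@R
E
python3 - <<'E'
from h import *
for n in("top","scene"):
    c,im,d=snap(n,n); print(c)
s=env.get_state();print(s)
E
```

```text
{'fx': 435.2679942289282, 'fy': 435.2679942289282, 'cx': 317.0022052474595, 'cy': 207.0975406303293, 'rvec': array([ 2.1850691 , -2.14737425,  0.16012382]), 'tvec': array([0.00322579, 0.52997469, 1.13261565])}
{'fx': 364.128579942008, 'fy': 364.128579942008, 'cx': 323.604125781185, 'cy': 201.47222650747145, 'rvec': array([ 1.20369595,  2.4028812 , -0.92064357]), 'tvec': array([ 0.29801043, -0.2409427 ,  1.19354595])}
{'time': 0.1, 'qpos': array([-1.28310799,  0.47773171,  0.02235825,  1.55638281, -0.01147884,
        1.10929591, -0.083095  ]), 'joint_velocities': array([-0.00072047, -0.00189583,  0.0002484 , -0.00200978,  0.0007214 ,
       -0.00010137, -0.00040248]), 'joint_torque': array([ 3.73110117e-03, -5.97763932e+01,  1.61345467e+00, -2.81954277e+01,
        1.28611136e-02,  5.08533034e-03,  8.28396765e-06]), 'tcp_pos': array([0.26008806, 0.6224162 , 0.30300081]), 'orientation': array([-9.19792335e-05,  1.96595014e-01,  9.80484415e-01, -8.39657051e-04]), 'force': array([-0.65003897, -0.85304618,  0.04295386]), 'torque': array([-0.02761547, -0.02920311, -0.03914823]), 'opening': 0.08535921325382852}
```

View pics/top.png

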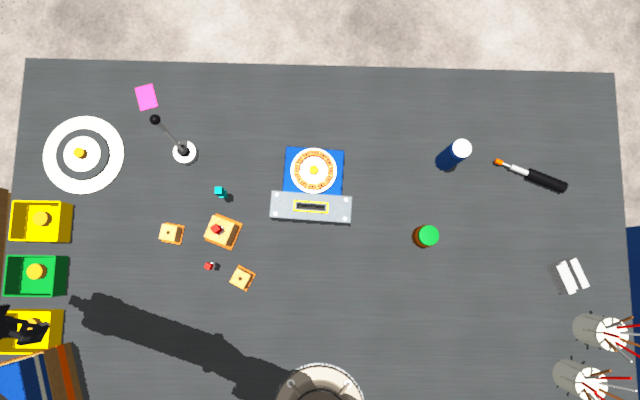

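View pics/scene.png

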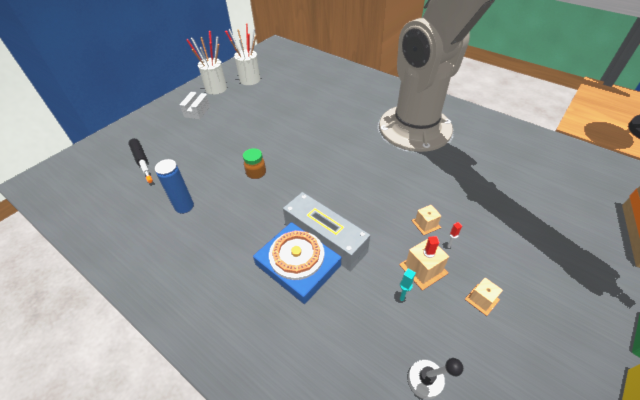

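Top view: the target rest with the red pin is at about (222,231) and the slot at (311,207). The small red pin (209,266), the turquoise one (220,192) and the two small rests are decoys. Next I measure from depth.

```bash
python3 - <<'E'
from h import *
z=np.load("top.npz");P=cloud(z);im=z["im"].astype(int);hsv=cv2.cvtColor(z["im"],cv2.COLOR_BGR2HSV)
v,u=np.mgrid[:400,:640]
def show(n,m):
    q=P[m];print(n,m.sum(),q.mean(0).round(4),q.min(0).round(4),q.max(0).round(4));return q
box=lambda a,b,c,e:(u>=a)&(u<=b)&(v>=c)&(v<=e)
red=((hsv[...,0]<8)|(hsv[...,0]>172))&(hsv[...,1]>150)&(hsv[...,2]>90)
b=box(200,245,210,252)
show("red",red&b&(P[...,2]>.09))
print(np.round(P[222:242:2,208:228:2,2],3))
q=show("resttop",b&(P[...,2]>.06)&(P[...,2]<.08)); print(cv2.minAreaRect((q[:,:2]*1000).astype(np.float32)))
q=show("foot",b&(P[...,2]>.003)&(P[...,2]<.08)); print(cv2.minAreaRect((q[:,:2]*1000).astype(np.float32)))
f=box(260,360,180,230)
q=show("cover",f&(P[...,2]>.062)&(P[...,2]<.078)); print(cv2.minAreaRect((q[:,:2]*1000).astype(np.float32)))
ye=(abs(hsv[...,0].astype(int)-28)<7)&(hsv[...,1]>110)&box(285,335,195,220)
q=show("yellow",ye); print(cv2.minAreaRect((q[:,:2]*1000).astype(np.float32)))
for n,bb in dict(turq=(208,232,180,205),sred=(200,218,258,274),jar=(410,442,222,250),can=(430,475,135,175),stand=(145,200,110,168)).items():
    show(n,box(*bb)&(P[...,2]>.012))
z=np.load("scene.npz")
Z=cloud(z);h2=cv2.cvtColor(z["im"],cv2.COLOR_BGR2HSV)
r2=((h2[...,0]<8)|(h2[...,0]>172))&(h2[...,1]>150)&box(415,445,230,260);q=Z[r2];print("scene red",q.mean(0),q.min(0),q.max(0))
for n,im,bb in(("a",np.load("top.npz")["im"],(190,360,180,290)),):
    c=im[bb[2]:bb[3],bb[0]:bb[1]];cv2.imwrite("pics/crop.png",cv2.resize(c,None,fx=4.7,fy=4.7,interpolation=cv2.INTER_CUBIC))
E
```

```text
red 67 [0.4611 0.262  0.1137] [0.4515 0.252  0.091 ] [0.4725 0.2737 0.1211]
[[ 0.     0.069  0.064  0.069  0.066  0.064  0.068  0.065  0.068  0.065]
 [-0.     0.068  0.068  0.064  0.115  0.07   0.066  0.073  0.068  0.066]
 [-0.005  0.069  0.071  0.118  0.116  0.104  0.075  0.065  0.068  0.067]
 [ 0.068  0.116  0.117  0.116  0.12   0.114  0.106  0.074  0.068  0.068]
 [ 0.064  0.065  0.116  0.113  0.116  0.12   0.11   0.09   0.067  0.069]
 [ 0.07   0.069  0.068  0.118  0.12   0.101  0.086  0.072  0.067  0.066]
 [ 0.066  0.067  0.068  0.069  0.07   0.085  0.073  0.068  0.068  0.066]
 [ 0.066  0.069  0.069  0.065  0.07   0.069  0.065  0.066  0.065  0.066]
 [ 0.068  0.064  0.065  0.068  0.067  0.067  0.068  0.069  0.067  0.07 ]
 [ 0.006  0.008  0.004  0.068  0.069  0.068  0.069  0.068  0.067  0.068]]
resttop 475 [0.4607 0.2623 0.0674] [0.4234 0.2265 0.0617] [0.5    0.3005 0.0784]
((461.5147399902344, 263.9427490234375), (60.91246032714844, 59.63993453979492), 69.20868682861328)
foot 827 [0.459  0.2567 0.044 ] [0.407  0.2052 0.003 ] [0.5209 0.3281 0.0784]
((463.7873229980469, 266.862854003
[... 250 characters left out ...]
75)
yellow 72 [0.5255 0.0296 0.0852] [ 0.3831 -0.0129  0.065 ] [0.5431 0.0733 1.1898]
((463.20654296875, 29.836458206176758), (160.1612091064453, 86.01057434082031), 0.3030955493450165)
turq 119 [0.5484 0.2491 0.1391] [0.3831 0.0363 0.0135] [0.5665 0.2705 1.1898]
sred 67 [0.37   0.2708 0.1238] [0.3591 0.0363 0.012 ] [0.3831 0.2912 1.1898]
jar 481 [ 0.4546 -0.2679  0.0738] [ 0.3831 -0.305   0.0123] [0.4867 0.0363 1.1898]
can 705 [ 0.6572 -0.3265  0.1307] [ 0.3831 -0.3644  0.0125] [0.6932 0.0363 1.1898]
stand 647 [0.6762 0.3725 0.0919] [0.3831 0.0363 0.012 ] [0.7168 0.4084 1.1898]
scene red [0.47080681 0.26749419 0.10873443] [0.45397398 0.25527568 0.07854176] [0.94522997 0.35930268 0.74084913]
```

View pics/crop.png

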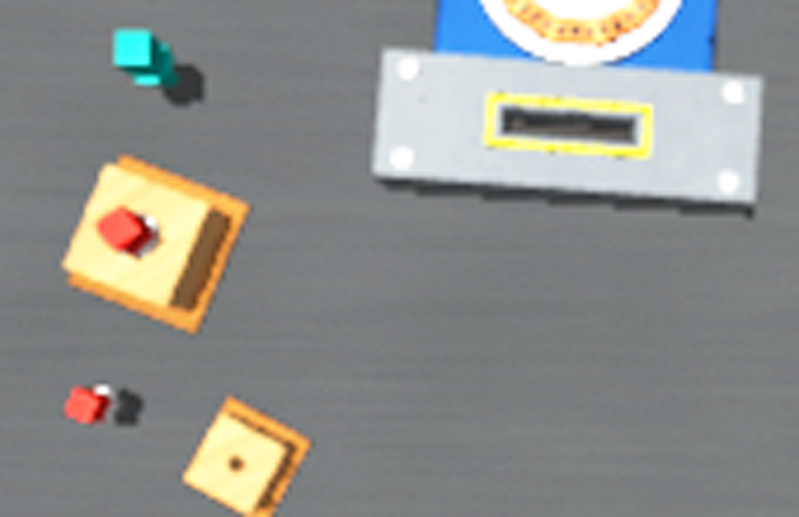

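The rest centre is about (0.461, 0.263) with its top at z≈0.068, and the handle top is ≈0.118, which fits the given sizes. The slot is near (0.527, 0.029). I'll check both from close up with the wrist camera.

```bash
python3 - <<'E'
from h import *
q=[0,.197,.98,0];q=np.array(q)/np.linalg.norm(q)
env.reach([.527-.0,.03,.32],[0,0,1,0]);c,im,d=snap("wrist","w_slot");print(env.get_state()["tcp_pos"],c,env.get_state()["time"])
env.reach([.461,.263,.33],q);c,im2,d=snap("wrist","w_pin");print(env.get_state()["tcp_pos"],c["rvec"],c["tvec"],env.get_state()["time"])
cv2.imwrite("pics/both.png",np.vstack([im,im2])[:, :][::1])
E
python3 - <<'E'
import cv2;i=cv2.imread("pics/both.png");cv2.imwrite("pics/both.png",cv2.resize(i,(480,600)))
E
```

```text
[0.52711102 0.03101075 0.31991721] {'fx': 305.7748454952025, 'fy': 305.7748454952025, 'cx': 321.86059158024403, 'cy': 202.06669301715894, 'rvec': array([-2.04000619, -2.04221183, -0.34466638]), 'tvec': array([-0.03150289, -0.54601255,  0.22314724])} 2.4667
[0.461753   0.26146338 0.32997854] [-2.3747256  -1.57881933 -0.26592568] [-0.42106359 -0.35713987  0.29909337] 3.475
```

View pics/both.png

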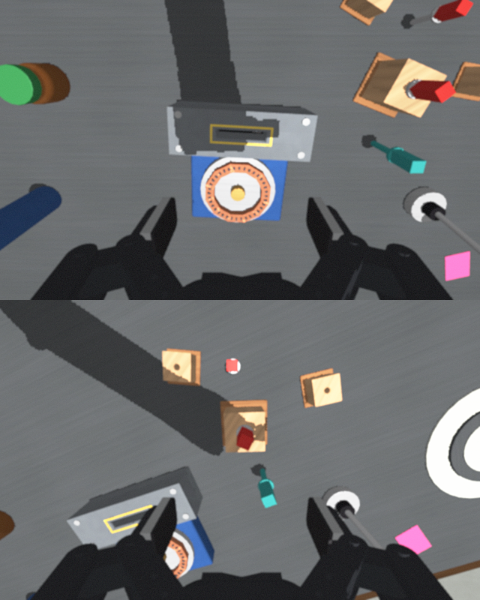

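The wrist views show the slot at about (320,178) in full-image pixels of the first picture, and the handle at about (325,182) in the second. Now I compute yellow-ring and handle fits by intersecting rays with the known planes.

```bash
cat >> h.py <<'E'
def plane(z,uv,h):
    R=cv2.Rodrigues(z["rvec"].astype(float))[0];t=z["tvec"].astype(float).ravel();uv=np.atleast_2d(uv).astype(float)
    r=np.c_[(uv[:,0]-z["cx"])/z["fx"],(uv[:,1]-z["cy"])/z["fy"],np.ones(len(uv))]@R
    o=-R.T@t;return o+r*((h-o[2])/r[:,2])[:,None]
def yellow(z,near=(.527,.03),h=.07):
    hsv=cv2.cvtColor(z["im"],cv2.COLOR_BGR2HSV)
    m=(abs(hsv[...,0].astype(int)-28)<6)&(hsv[...,1]>110)&(hsv[...,2]>90)
    v,u=np.nonzero(m);q=plane(z,np.c_[u,v],h)[:,:2];k=(abs(q[:,0]-near[0])<.02)&(abs(q[:,1]-near[1])<.052)
    return cv2.minAreaRect((q[k]*1000).astype(np.float32)),k.sum(),q[k].mean(0)
E
python3 - <<'E'
from h import *
for n in("top","w_slot","w_pin"):
    z=np.load(n+".npz");print(n,yellow(z))
for n in("w_slot","w_pin","top"):
    z=np.load(n+".npz");P=cloud(z);hsv=cv2.cvtColor(z["im"],cv2.COLOR_BGR2HSV)
    red=((hsv[...,0]<8)|(hsv[...,0]>172))&(hsv[...,1]>150)&(hsv[...,2]>70)&(abs(P[...,0]-.461)<.03)&(abs(P[...,1]-.263)<.03)
    v,u=np.nonzero(red&(P[...,2]>.112)&(P[...,2]<.124));q=plane(z,np.c_[u,v],.118)[:,:2]
    print(n,len(q),q.mean(0),cv2.minAreaRect((q*1000).astype(np.float32)))
    m=(P[...,2]>.0)&(P[...,2]<.14)&(abs(P[...,0]-.461)<.06)&(abs(P[...,1]-.263)<.06)
    t=m&(P[...,2]>.061)&(P[...,2]<.074);q=P[t][:,:2];print(" resttop",cv2.minAreaRect((q*1000).astype(np.float32)),np.median(P[t][:,2]))
z=np.load("w_slot.npz");P=cloud(z);print("cover z",np.median(P[160:175,240:270,2]))
a=np.load("w_pin.npz")["im"][130:215,280:370];b=np.load("w_slot.npz")["im"][140:220,220:430]
a=cv2.resize(a,(600,567),interpolation=cv2.INTER_CUBIC);cv2.imwrite("pics/hc.png",a)
E
```

```text
top (((527.0365600585938, 30.090423583984375), (87.44691467285156, 27.52079200744629), 86.81952667236328), np.int64(72), array([0.52737639, 0.02894662]))
w_slot (((528.467041015625, 31.60051155090332), (89.45455932617188, 28.138565063476562), 87.14469146728516), np.int64(462), array([0.52587264, 0.0259223 ]))
w_pin (((528.88037109375, 31.7213077545166), (89.72884368896484, 29.985000610351562), 85.94435119628906), np.int64(245), array([0.52420266, 0.02187221]))
w_slot 562 [0.46381492 0.26376423] ((464.0924377441406, 263.2835998535156), (21.497535705566406, 21.347280502319336), 41.86491775512695)
 resttop ((464.2685241699219, 266.442138671875), (62.19922637939453, 60.58338165283203), 69.17232513427734) 0.06792307799085474
w_pin 318 [0.46236391 0.26714439] ((462.6642150878906, 266.8131103515625), (18.024091720581055, 17.68776512145996), 40.02063751220703)
 resttop ((464.01123046875, 266.265625), (59.71001434326172, 60.37025833129883), 69.32901763916016) 0.06781565011051628
top 52 [0.46145333 0.26314402] ((460.8695983886719, 263.0887145996094), (17.616172790527344, 15.387928009033203), 46.633155822753906)
 resttop ((461.5147399902344, 263.9427490234375), (60.91246032714844, 59.63993453979492), 69.20868682861328) 0.06720961883562215
cover z 0.06969020203517906
```

View pics/hc.png

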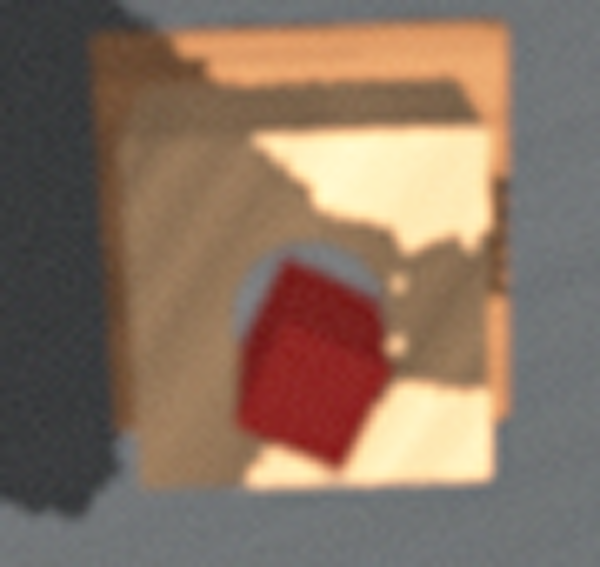

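```bash
cat >> h.py <<'E'
def Q(deg):
    f=np.radians((deg+90)/2);return np.array([0,np.cos(f),np.sin(f),0])
def st():
    s=env.get_state();print("t %.1f"%s["time"],"tcp",s["tcp_pos"].round(4),"F",s["force"].round(2),"M",s["torque"].round(2),"op %.4f"%s["opening"]);return s
E
python3 - <<'E'
from h import *
env.reach([.4635,.266,.25],Q(41));env.grip(.05,30)
snap("wrist","w_g");st()
z=np.load("w_g.npz");P=cloud(z);hsv=cv2.cvtColor(z["im"],cv2.COLOR_BGR2HSV)
red=((hsv[...,0]<8)|(hsv[...,0]>172))&(hsv[...,1]>150)&(hsv[...,2]>50)&(abs(P[...,0]-.463)<.03)&(abs(P[...,1]-.265)<.03)
v,u=np.nonzero(red&(P[...,2]>.114)&(P[...,2]<.122));q=plane(z,np.c_[u,v],.118)[:,:2]
print(len(q),q.mean(0),cv2.minAreaRect((q*1000).astype(np.float32)))
t=(P[...,2]>.064)&(P[...,2]<.071)&(abs(P[...,0]-.463)<.05)&(abs(P[...,1]-.265)<.05);print(cv2.minAreaRect((P[t][:,:2]*1000).astype(np.float32)))
E
```

```text
t 4.4 tcp [0.4636 0.2661 0.2504] F [-0.17 -1.31 -0.07] M [ 0.03 -0.07 -0.05] op 0.0502
557 [0.46308727 0.26773613] ((463.03680419921875, 267.86419677734375), (16.624101638793945, 17.730836868286133), 40.977745056152344)
((463.8943176269531, 266.32257080078125), (60.153743743896484, 60.57807159423828), 69.2846450805664)
```

View pics/w_g.png

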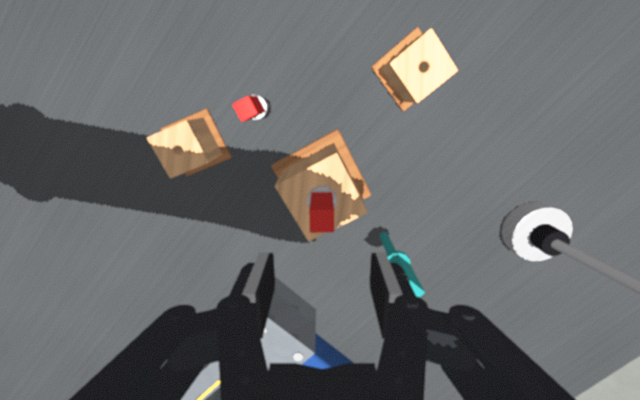

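The handle centre is (0.463, 0.2675) and square to the jaws, and the neighbours are clear. Now descend and grasp.

```bash
python3 - <<'E'
from h import *
print(env.movel([.4633,.2672,.152],.1,stop_force=6));st()
env.grip(.01,25);s=st()
env.dwell(.2);st()
E
```

```text
False
t 5.6 tcp [0.4637 0.2674 0.1525] F [0.71 0.61 0.49] M [0.03 0.02 0.01] op 0.0501
t 6.0 tcp [0.4635 0.2674 0.1525] F [-0.57  0.84  4.62] M [-0.09  0.15 -0.08] op 0.0176
t 6.2 tcp [0.4635 0.2674 0.1525] F [-1.59 -1.03  6.48] M [-0.1   0.25  0.01] op 0.0176
```

```bash
python3 - <<'E'
from h import *
env.grip(.01,60);st()
env.movel([.4635,.2674,.262],.1,stop_force=20);s=st()
env.reach([.5286,.0317,.262],Q(87));s=st()
snap("wrist","w_c");print(yellow(np.load("w_c.npz"),(.5286,.0317)));snap("scene","s_c");st()
a=cv2.imread("pics/w_c.png");b=cv2.imread("pics/s_c.png")
cv2.imwrite("pics/c.png",np.hstack([cv2.resize(a[60:360,170:470],(400,400)),cv2.resize(b[130:280,250:400],(400,400))]))
E
```

```text
t 6.4 tcp [0.4635 0.2674 0.1526] F [-2.39 -0.51  7.08] M [-0.08  0.33 -0.04] op 0.0176
t 7.6 tcp [0.4631 0.2672 0.2613] F [-0.21 -0.03 -1.76] M [-0.02 -0.04  0.04] op 0.0171
t 8.8 tcp [0.5285 0.0327 0.2617] F [ 0.03 -0.88 -0.99] M [0.02 0.02 0.04] op 0.0173
(((528.5359497070312, 31.54467010498047), (89.99376678466797, 27.362329483032227), 86.98217010498047), np.int64(632), array([0.52569843, 0.02654509]))
t 8.9 tcp [0.5285 0.0331 0.2618] F [-0.73  0.78 -1.09] M [ 0.02  0.01 -0.03] op 0.0174
```

View pics/c.png

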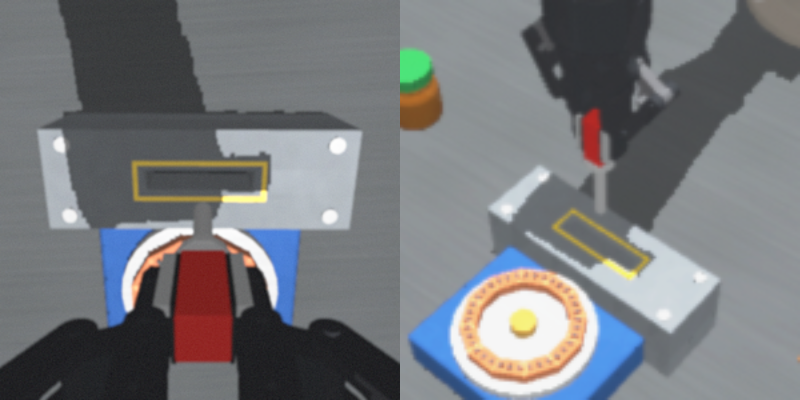

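```bash
python3 - <<'E'
from h import *
z=np.load("w_c.npz");print(z["rvec"],z["tvec"])
for uv in[(321.5,213),(321.5,215),(321.5,217)]:print(uv,plane(z,uv,.116))
im=z["im"];c=cv2.resize(im[165:265,260:390],(780,600),interpolation=cv2.INTER_CUBIC);cv2.imwrite("pics/t.png",c)
E
```

```text
[-2.090713   -1.98359802 -0.33433307] [-0.06142716 -0.52580923  0.16879922]
(321.5, 213) [[0.52747544 0.03345808 0.116     ]]
(321.5, 215) [[0.5290942  0.03337255 0.116     ]]
(321.5, 217) [[0.5307204  0.03328663 0.116     ]]
```

View pics/t.png

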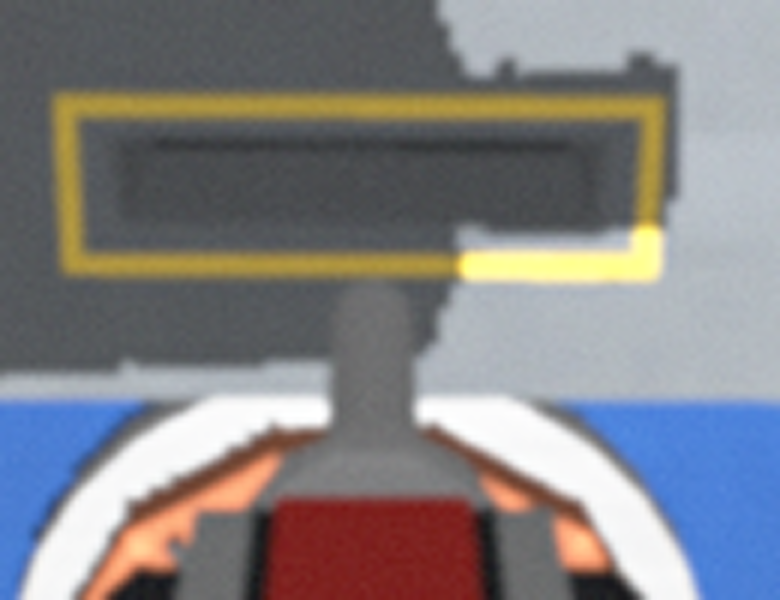

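The pin hangs upright, its tip at u≈321.7, v≈212, i.e. about (0.5298, 0.0334), within ~1.3 mm of the TCP axis. The slot centre is (0.5285, 0.0316) and its long axis lies at 87°. I enter near the -y end, centre x by light wall touches, then find the bar.

```bash
cat >> h.py <<'E'
U=np.array([np.cos(np.radians(87)),np.sin(np.radians(87))]);N=np.array([U[1],-U[0]])
C=np.array([.5280,.0316])
def pos(s,x,z): return np.r_[C+s*U+x*N,z]
def F(n=3):
    f=[]
    for _ in range(n): env.dwell(.02);f.append(env.get_state()["force"])
    f=np.mean(f,0);return np.array([f[:2]@N,f[:2]@U,f[2]])
E
python3 - <<'E'
from h import *
env.grip(.01,90)
env.movel(pos(-27,0,.262)*[1,1,1] if 0 else pos(-.027,0,.222),.1)
print("free",F(6));st()
hit=env.movel(pos(-.027,0,.178),.04,stop_force=4);print(hit,F());s=st()
if not hit:
    for sg in(1,-1):
        for k in range(1,7):
            x=sg*k*.0006;env.movel(pos(-.027,x,.178),.02);f=F(3)
            print(round(x*1e3,1),f.round(2))
            if abs(f[0])>3: break
        env.movel(pos(-.027,0,.178),.02)
    st()
E
```

```text
free [-0.23943748  0.2063854  -1.30797695]
t 9.8 tcp [0.5271 0.0051 0.2225] F [ 0.    0.25 -1.3 ] M [ 0.06 -0.05 -0.  ] op 0.0171
False [-0.35134401  0.29886402 -1.39707512]
t 11.1 tcp [0.5268 0.0047 0.1783] F [-0.   -0.29 -1.81] M [ 0.   -0.01  0.02] op 0.0171
0.6 [-0.35  0.13 -1.25]
1.2 [-1.74 -0.34  0.05]
1.8 [-3.96  0.18  0.33]
-0.6 [-0.    0.18 -1.67]
-1.2 [-0.41 -0.07 -1.31]
-1.8 [-0.47 -0.13 -1.77]
-2.4 [ 0.49 -0.1  -1.51]
-3.0 [ 1.28 -0.1  -1.99]
-3.6 [ 4.22 -0.11 -3.04]
t 14.4 tcp [0.526  0.0046 0.1777] F [ 0.18  0.31 -1.26] M [ 0.02 -0.01 -0.01] op 0.0168
```

In the slot. Walls are felt at about +1.0 and -2.5 mm, so the centre line is x≈-0.8 mm. Now find the bar and slide.

```bash
python3 - <<'E'
from h import *
x=-.0008
env.movel(pos(-.027,x,.178),.02);f0=F(4);print("f0",f0.round(2))
hit=env.movel(pos(-.027,x,.168),.015,stop_force=4);f=F(3)-f0;s=st();print(hit,f.round(2))
zb=s["tcp_pos"][2];z=zb
if hit and zb>.170:
    sy=-.027;log=[]
    while sy<.029:
        sy+=.002
        env.movel(pos(sy,x,z),.03);f=F(2)-f0
        za=env.get_state()["tcp_pos"][2]
        log.append((round(sy*1e3,1),round(z*1e3,2),round(za*1e3,2),*f.round(1)))
        if za<zb-.0018 : break
        z+=np.clip((f[2]-4)*.00012,-.0006,.0006)
        if abs(f[1])>10 or f[2]>20: break
    for l in log:print(*l)
    st()
E
```

```text
f0 [ 0.11 -0.12 -1.34]
t 15.2 tcp [0.526  0.0047 0.1744] F [-0.73  0.67  5.6 ] M [0.   0.18 0.04] op 0.0173
True [-0.8  -0.1   6.82]
-25.0 174.44 174.57 -0.0 0.5 3.3
-23.0 174.36 174.51 0.2 -1.8 4.7
-21.0 174.44 174.52 0.2 -2.3 5.2
-19.0 174.58 174.52 0.0 -1.0 3.9
-17.0 174.57 174.55 0.1 -1.2 5.1
-15.0 174.7 174.57 -0.6 -0.6 2.6
-13.0 174.54 174.57 -0.3 -1.1 3.2
-11.0 174.45 174.53 -0.5 -2.0 4.3
-9.0 174.48 174.53 -0.7 -1.3 4.6
-7.0 174.56 174.51 -0.1 -0.5 4.3
-5.0 174.59 174.59 -0.1 -0.9 3.6
-3.0 174.55 174.54 -0.0 -1.4 3.7
-1.0 174.52 174.55 -0.7 -1.4 3.8
1.0 174.49 174.54 0.0 -1.7 4.3
3.0 174.53 174.54 -0.0 -1.4 3.9
5.0 174.52 174.54 0.2 -1.8 5.0
7.0 174.64 174.54 -0.3 -0.7 3.4
9.0 174.56 174.55 -0.6 -1.6 3.6
11.0 174.52 174.55 0.6 -1.1 4.1
13.0 174.53 174.53 0.2 -1.3 3.8
15.0 174.5 174.48 -0.1 -1.1 2.7
17.0 174.34 174.19 0.5 -0.2 1.4
19.0 174.03 173.72 -0.1 -0.2 0.1
21.0 173.56 173.48 0.2 -0.1 -0.0
23.0 173.08 173.07 -0.9 1.2 -0.0
25.0 172.6 172.65 -1.2 -2.7 1.7
27.0 172.32 172.55 -0.1 -7.6 4.8
t 22.8 tcp [0.5287 0.0566 0.1726] F [ 0.09 -7.47  3.44] M [-2.08  0.27  0.01] op 0.0172
```

The drop begins at s≈16 mm, with near-zero force from 19 to 23 mm, and the far wall is felt at ~25 mm. So the hole is near s≈21 mm. I go there and sink with a light stop force.

```bash
python3 - <<'E'
from h import *
x=-.0008;zb=.1745;z=.1732
for sy in(.021,.0215,.0205,.022,.020):
    env.movel(pos(sy,x,z),.03);env.dwell(.1);print(sy,F(3).round(2))
    hit=env.movel(pos(sy,x,.168),.015,stop_force=5);s=st();print(hit,F(3).round(2))
    if s["tcp_pos"][2]<.1695: break
    z=min(s["tcp_pos"][2]+.0008,.1735)
E
```

```text
0.021 [ 0.18 -0.12 -1.4 ]
t 23.8 tcp [0.5282 0.0526 0.1678] F [-0.63  0.54 -1.19] M [ 0.03  0.07 -0.01] op 0.0170
False [ 0.18  0.19 -1.1 ]
```

Inside the hole with no side force. Push home.

```bash
python3 - <<'E'
from h import *
x=-.0008
hit=env.movel(pos(.021,x,.1535),.025,stop_force=8);s=st();print(hit,F(4).round(2))
snap("wrist","w_h");snap("scene","s_h")
a=cv2.imread("pics/w_h.png");b=cv2.imread("pics/s_h.png")
cv2.imwrite("pics/h.png",np.hstack([cv2.resize(a[60:360,170:470],(400,400)),cv2.resize(b[150:270,260:380],(400,400))]))
E
```

```text
t 24.4 tcp [0.5282 0.0526 0.1546] F [-1.2   0.39  5.52] M [0.02 0.14 0.02] op 0.0168
True [-1.09 -0.53  5.25]
```

View pics/h.png

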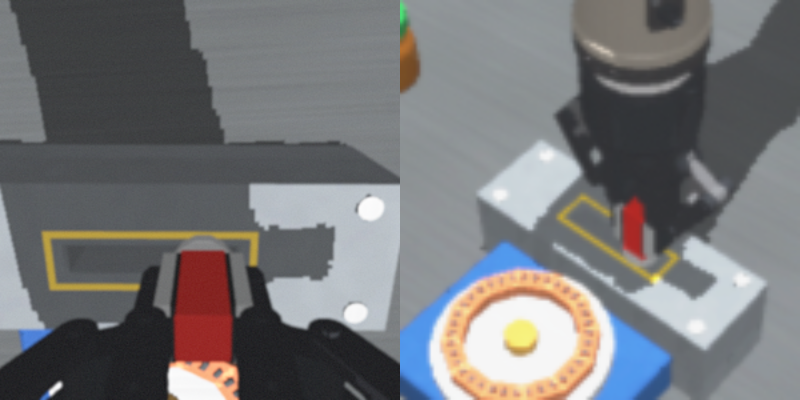

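The descent stopped at z=0.1546, exactly 20 mm below bar contact, with the collar on the cover. Release, retreat and check.

```bash
python3 - <<'E'
from h import *
env.grip(.05,30);st()
p=env.get_state()["tcp_pos"];env.movel([p[0],p[1],.27],.1,stop_force=8);st()
env.reach([.45,.25,.32],Q(87));st()
for n in("top","scene"):snap(n,n+"_e")
c=lambda n:np.load(n+".npz")
for n in("top_e","scene_e"):
    z=c(n);P=cloud(z);hsv=cv2.cvtColor(z["im"],cv2.COLOR_BGR2HSV)
    red=((hsv[...,0]<8)|(hsv[...,0]>172))&(hsv[...,1]>150)&(abs(P[...,0]-.528)<.03)&(abs(P[...,1]-.053)<.03)&(P[...,2]>.074)
    q=P[red];print(n,len(q),q.mean(0).round(4),np.percentile(q[:,2],[2,50,98]).round(4))
a=cv2.imread("pics/top_e.png");b=cv2.imread("pics/scene_e.png")
cv2.imwrite("pics/e.png",np.vstack([a[60:300,120:520],cv2.resize(b[120:320,150:450],(400,267))]))
cv2.imwrite("pics/e.png",np.hstack([cv2.resize(b[170:270,270:370],(400,400)),cv2.resize(a[100:260,120:520],(400,160)) if 0 else cv2.resize(a[80:280,130:480],(400,400))]))
E
```

```text
t 25.0 tcp [0.5275 0.0526 0.154 ] F [ 0.46  0.44 -0.25] M [ 0.02  0.02 -0.  ] op 0.0499
t 26.3 tcp [0.5271 0.0525 0.2693] F [-0.36 -0.27 -0.27] M [-0.03 -0.02 -0.01] op 0.0498
t 27.1 tcp [0.4505 0.2485 0.3195] F [-0.27 -0.12 -0.18] M [-0.1   0.01 -0.  ] op 0.0501
top_e 52 [0.5252 0.0512 0.1179] [0.1005 0.1192 0.123 ]
scene_e 144 [0.5325 0.0555 0.1057] [0.0815 0.1091 0.1207]
```

View pics/e.png

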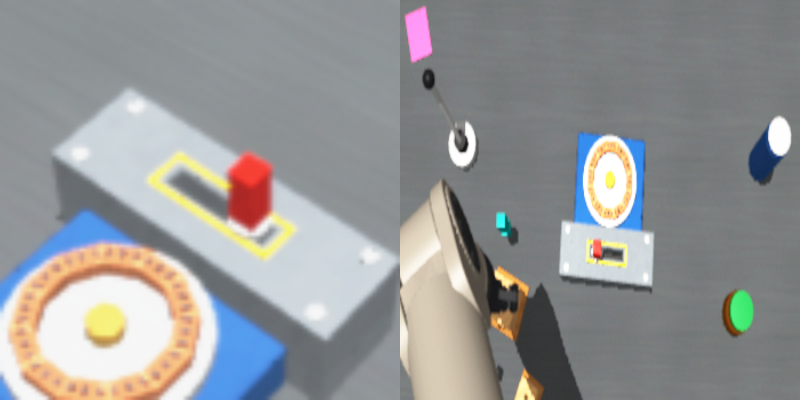

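The pin stands upright with its collar on the cover and its handle top at about 0.120 m, as it should be when home. The jar, can and stand are in place and the arm is clear. I hand the job in.

```bash
python3 -c "
from h import *
job.job_done();st()"
```

```text
the job is handed in; nothing more can be done
the job is handed in; nothing more can be done
```

The lock pin is home in the fixture, upright with its collar on the cover, and I have handed the job in. It took about 27 s of the 72 s allowed.

- **Search:** I pulled the larger red pin from its rest and centred it in the slot by light wall touches. I then slid the tip along the bar with about 4 N (7 N at first contact). It dropped into the hole about 21 mm from the slot's centre towards +y.
- **Push home:** The pin sank in with almost no side force. It stopped 19.9 mm below bar contact, against 20 mm expected, with about 7 N of contact force. The highest reading in the whole search was about 8 N sideways, when the tip met the far edge of the hole.
- **Last checks:** After I let go and moved the arm clear, the handle top read about 0.12 m, which is right for the pin fully home. By eye, the jar, spray can and magnetic stand had not moved; I did not re-measure their positions.
- **Small disagreement:** The top and wrist cameras differed by 2 to 4 mm, so I used the wrist view and touch for the final alignment. No check failed.

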